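# Load the changeover kit into the gated storage lane in order

## Task

Load the hooped storage lane through its open mouth: first the small carton, then the large carton behind it, and the orange case last, all lying flat and lengthwise and pushed right up against one another and the blue back stop. Then swing the red gate fully shut behind them. Leave the hand meter, tape roll, oil bottle and brush on the board where they are.

Things in the scene. Friction and masses are not known exactly. Their poses are not given: they have to be found in the camera images.
- lane: Storage lane fixed on the plywood board (board top z = 0.200) that lies across the blue crate. Two aluminium rails 32 mm high, inside 66 mm wide; the board is its floor. Origin: middle of its mouth, on the board; +x points into the lane (to the robot's right, give or take 0.12 rad), +y along the mouth to the gate's hinge. At y = -0.037 a lead-in plate 34 mm long flares out of the mouth by 0.55 rad.
- lane_back (a point): Middle of the face of the lane's blue back stop, on the board, 258 mm straight in from the mouth.
- first_hoop (a point): Middle of the top of the first of four steel hoops over the lane, 32 mm in from the mouth and 56 mm over the board. Hoops are 18 mm wide, about 74 mm apart, with 53 mm of room beneath: nothing can be laid in from above, things enter only by the mouth.
- gate (a joint): Red gate on an upright pin at the mouth: 0 = shut across the mouth (stop); grows as it opens, clockwise from above; at the start 1.6 to 2.0, standing open and pointing out of the lane; limit 2.1. Shut, its inner face is level with the mouth, so it shuts only when everything is fully inside. It stays where it is left; about 1 N at its black post turns it.
- gate_hinge (a point): Axis of the gate's pin, at board height; lane frame (-0.008, 0.043, 0).
- gate_post (a point): Top centre of the black upright post (13 mm thick, 44 mm high) at the free end of the red gate, 56 mm from the pin. The red bar between pin and post is 10 mm thick and reaches from 8 to 36 mm over the board.
- small_carton: Small brown cardboard carton, 50 x 70 x 35 mm (x, y, z), about 0.25 kg. Origin: centre of its underside; its y axis is the long one. Only goes into the lane lengthwise.
- large_carton: Large brown cardboard carton, 60 x 90 x 45 mm (x, y, z), about 0.25 kg. Origin: centre of its underside; its y axis is the long one. Only goes into the lane lengthwise.
- die_case: Orange plastic case with a black seam and black top panel, 60 x 90 x 42 mm (x, y, z), about 0.28 kg. Origin: centre of its underside; its y axis is the long one. Only goes into the lane lengthwise.
- meter: Yellow and black hand meter lying on the board near the robot, 150 x 78 x 46 mm; bystander.
- tape_roll: Black tape roll on the board at the robot's left, 55 x 53 x 19 mm; bystander.
- oiler: White oil bottle with a red spout standing on the far right of the board, 43 mm across, 152 mm high; bystander.
- brush: Green brush lying on the far side of the board, 30 x 85 x 22 mm; bystander.

How it is judged:
By the outcome, as a careful person would: the job done as asked, in the order asked, and still so for the second after the job is handed in, with the robot touching nothing.
It also fails if it takes over 72 s, if anything falls off the work surface, if the arm or the gripper's body presses on something with over 40 N, if the wrist force passes 120 N, or if a joint passes its speed limit or range.

## Robot

A 6-joint arm with a two-finger parallel gripper is mounted at the origin on the work surface; the furniture and walls round the work are solid. World frame = base frame: x ahead of the robot, y to its left, z up, the work surface at z = 0. Lengths are in m, angles in rad, forces in N, time in s.
With the tool pointing down it reaches from about 0.425 to 0.95 m from the base axis. Payload 3.5 kg.
Tool frame: the origin (TCP) lies midway between the tips of the shut fingers; the grasp point (between the pads) lies 19 mm behind it (ctrl.pinch_z is the distance from the TCP to the grasp point, in m); z points along the fingers, y is the line along which they close (so a half turn about z gives the same grasp; the last joint's range is limited). The gripper opens to 85 mm and grips with 20 to 120 N. Pads are 22 mm wide; open, the fingers measure 114 mm over their backs; the gripper's body (76 mm by 85 mm) begins 54 mm behind the grasp point. The pads swing forward as they close: fully open they stand 13 mm farther back than shut.
Start: joints at [-1.356, 0.286, 1.577, -0, 1.279, -0.15], TCP at [0.241, -0.631, 0.231] pointing down, gripper open.
Joint ranges: [-2.77, 2.77], [-0.9, 2.22], [0.21, 2.48], [-1.53, 4.67], [0.24, 2.81], [-2.84, 2.84]. Speed limits (rad/s): [2.79, 2.79, 3.14, 3.14, 3.14, 3.14].

## Interface

Orientations are given as a unit quaternion [x, y, z, w].
In Python, from plant import get_state, viewer, sign_off, ctrl gives the robot as it stands. The module is installed in compiled form; this text tells all that it offers.
- The arm moves only by the shell command python3 -m handwheel 'ROWS' [FORCE]. ROWS is JSON, a list that holds one entry, the list of rows, each a list of 5 numbers: the finger opening in m, from 0 to 0.0854, then the shift along the tool's x, y, z in m, then the turn about the tool's z in degrees. In form: [[[claw, x, y, z, spin], ...]]. A call has 1 to 12 rows; each row shifts and turns the commanded pose from where the row before left it, along the tool's axes as they then stand; what a row does not reach is not made up. A row lasts 1/12 s, in which the tool goes at most 41.7 mm and 7.16 degrees, less where a joint would pass 70% of its speed; a pose out of reach is approached as far as the arm can. A call is refused whole if a number of a shift passes 0.0417 or a number of a turn 7.16, either way. A call with a gripper value outside its range is refused whole. The fingers move at their own pace and stop on an object; FORCE is the grip in N (left out, the last holds). Time passes only in rows, so rows that do not move let the fingers close. It gives the time, the measured TCP pose, the force, the opening and the grip force at its end, in the units of the state.
- get_state(): the state, without advancing time (a new reading comes with each control period).
- viewer.read_camera(name): name is "side" or "top" or "wrist"; returns the picture (480x640x3 uint8, blue, green, red); there is no depth.
- viewer.camera_params(name): a dict with "fov_y" (degrees; the focal length in pixels is half the picture's height over the tangent of half this angle, whatever the lens; pixels are square), "cx", "cy" (the principal point, pixels), "xyz" and "attitude" of the camera in the world; the wrist camera has in their place "hand_eye" (4x4, takes a point from camera to tool coordinates, whose origin is the TCP and whose axes are the flange's). Camera axes: x right, y up, looking along -z (the intrinsics and any distortion apply to the point x, -y, -z); pixel columns grow to the right and rows downward; lengths in m; the calibration is good to about 2 mm. A picture is of the moment at which its call begins: read the wrist's pose just before it. camera_params takes no time and is no camera call.
- sign_off(): hands the job in; it is judged then, once.
Trained networks look in the newest picture that a camera, given by its name, has taken for a name from the list of things; names that differ only in an ending like _2 or _b are one class to them, and where a whole thing is asked for, a point or a joint stands for the part that bears it (a point fixed in the world has none). Each returns a list of dicts, best first, with "confidence" (0 to 1); they miss things now and then, are a little off and sometimes report something else, mostly with a low value. They report only what shows in the picture. A call takes as long as a camera call.
- viewer.look_for(camera, name): "extent" ([left, top, width, height] as shares, 0 to 1, of the picture: columns of its width, rows of its height, round what is visible of it).
- viewer.outline_of(camera, name): "mask" (480x640 bool, what is visible of it) and "extent" ([left, top, width, height] as shares, 0 to 1, of the picture: columns of its width, rows of its height, round what is visible of it).
- viewer.pinpoint(camera, name): "xy" ([column, row] as shares, 0 to 1, of the picture: columns of its width, rows of its height: a listed point, or the origin of a listed thing).
The state is a dict: "time": time; "qpos": joint angles; "dq": joint speeds; "joint_efforts": joint torques, N m; "eef_pos": TCP position; "tcp_rot": TCP orientation; "contact_force": force on the tool from outside, world axes, zero at the start; "wrist_torque": the same for the moment, N m; "opening": opening from 0.0 (shut) to 1.0 (fully open); "finger_force": force on a finger pad.
Only numpy, scipy, OpenCV 4.12 (cv2) and the standard library are available. Lean on these libraries where they do the work, as an engineer would, in place of code of your own. Each camera call takes 0.05 s, during which the arm holds its last target. There are 200 camera calls.

## Working session

There is one attempt and no reset: what is moved stays moved. The work goes in short steps, Python scripts to look and compute and a shell command to move; the robot and the scene stay as the last step left them, time stands still between calls to the robot, and variables do not carry over. Pictures are saved under pics/ and viewed, at most 10 in all, crops included, and the job is handed in when it is done.

```bash
mkdir -p pics; cat > h.py <<'E'
import numpy as np, cv2
from plant import get_state, viewer, sign_off, ctrl
from scipy.spatial.transform import Rotation as R
def cam(name):
    p=viewer.camera_params(name); f=240/np.tan(np.radians(p['fov_y'])/2)
    if 'hand_eye' in p:
        s=get_state(); H=np.array(p['hand_eye']); T=np.eye(4); T[:3,:3]=R.from_quat(s['tcp_rot']).as_matrix(); T[:3,3]=s['eef_pos']; M=T@H
        return f,p,M[:3,:3],M[:3,3]
    a=np.array(p['attitude'])
    return f,p,(R.from_quat(a).as_matrix() if a.size==4 else a.reshape(3,3)),np.array(p['xyz'])
def ray(c,uv,z):
    f,p,Rm,o=c
    d=Rm@np.array([(uv[0]-p['cx'])/f,-(uv[1]-p['cy'])/f,-1]); return o+d*(z-o[2])/d[2]
def proj(c,X):
    f,p,Rm,o=c; q=Rm.T@(np.array(X)-o); return np.array([p['cx']+f*q[0]/-q[2],p['cy']-f*q[1]/-q[2]])
E
python3 - <<'E'
from h import *
print(get_state())
for n in ['side','top','wrist']:
    print(n,viewer.camera_params(n)); im=viewer.read_camera(n); cv2.imwrite(f'pics/{n}0.png',im)
c=cam('top')
for n,z in [('lane',.2),('lane_back',.2),('first_hoop',.256),('gate_hinge',.2),('gate_post',.244),('small_carton',.2),('large_carton',.2),('die_case',.2),('meter',.2),('tape_roll',.2),('oiler',.2),('brush',.2)]:
    for r in viewer.pinpoint('top',n)[:2]:
        uv=np.array(r['xy'])*[640,480]; print(n,round(r['confidence'],2),uv.round(1),ray(c,uv,z).round(4))
E
```

```text
{'time': 0.0, 'qpos': array([-1.35599927e+00,  2.87180199e-01,  1.57818004e+00,  1.27036166e-07,
        1.27860767e+00, -1.50020201e-01]), 'dq': array([ 4.19115153e-05,  2.47330542e-04, -3.48432732e-04,  1.09789177e-03,
       -7.22493078e-04,  1.42061796e-04]), 'joint_efforts': array([ 7.69681697e-05, -4.05982018e+01, -2.92622584e+01, -1.42803578e-04,
        5.81878354e-03,  5.87291495e-07]), 'eef_pos': array([ 0.24069815, -0.62991944,  0.22993585]), 'tcp_rot': array([ 9.83408933e-01,  1.81398621e-01, -3.83978629e-05, -1.18700571e-03]), 'contact_force': array([-0.73689178, -0.44911235,  0.79076346]), 'wrist_torque': array([-0.00257425, -0.04095868,  0.00113147]), 'finger_force': 0.0, 'opening': 1.0005707156164856}
side {'fov_y': 53.46366031829504, 'cx': 313.30139206556237, 'cy': 240.33787873386188, 'xyz': array([0.46912055, 0.80463992, 0.75165725]), 'attitude': array([-0.01344109,  0.48556781,  0.8740402 , -0.00984733])}
top {'fov_y': 52.31331883098771, 'cx': 318.7857903252668, 'cy': 241.59135463028787, 'xyz': array([0.35054716, 0.01424171, 1.3708791 ]), 'attitude': array([-0.0513
[... 520 characters left out ...]
615  0.2   ]
lane 0.27 [461.6 254. ] [ 0.4818 -0.3218  0.2   ]
lane_back 0.92 [460.4 255.5] [ 0.4782 -0.3188  0.2   ]
lane_back 0.26 [256.3 185.5] [0.6544 0.1747 0.2   ]
first_hoop 0.84 [369.3 241.7] [ 0.5054 -0.0949  0.256 ]
gate_hinge 0.89 [354.7 227.3] [ 0.5486 -0.0657  0.2   ]
gate_hinge 0.63 [386.2 168.7] [ 0.6947 -0.1456  0.2   ]
small_carton 0.9 [254.3 275.8] [0.4322 0.1768 0.2   ]
large_carton 0.56 [193.1 234.9] [0.5324 0.3268 0.2   ]
die_case 0.6 [256.7 185.7] [0.6539 0.1737 0.2   ]
meter 0.83 [432.6 324.1] [ 0.3159 -0.2458  0.2   ]
tape_roll 0.66 [201.3 325.8] [0.3146 0.3008 0.2   ]
oiler 0.82 [441.5 170.5] [ 0.6892 -0.2817  0.2   ]
brush 0.7 [385.7 169.5] [ 0.6927 -0.1445  0.2   ]
```

View pics/top0.png

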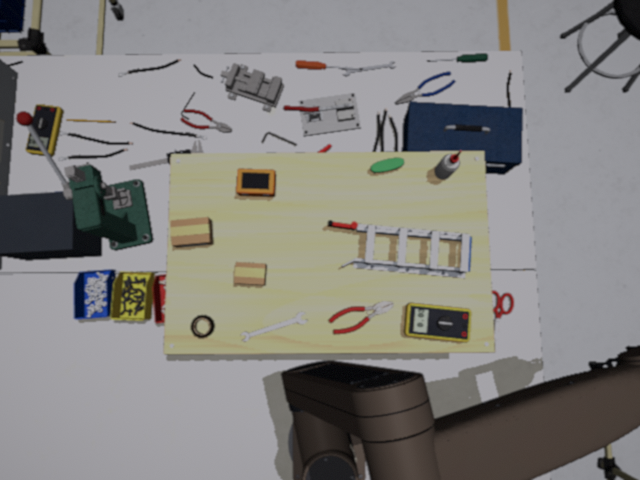

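View pics/side0.png

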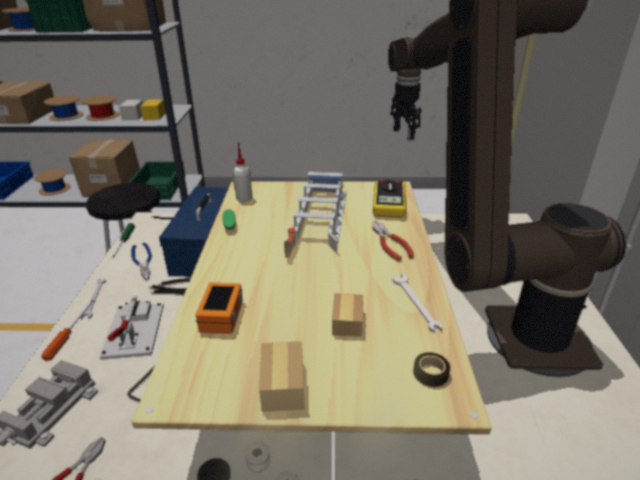

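```bash
cat >> h.py <<'E'
def yaw():
    x=R.from_quat(get_state()['tcp_rot']).as_matrix()[:,0]; return np.degrees(np.arctan2(x[1],x[0]))
def to(x,y,z,yw):
    "spin (deg) first, then shift in tool axes after spin"
    s=get_state(); p=s['eef_pos']; a=np.radians(yw); d=np.array([x,y,z])-p
    print('spin',round(yaw()-yw,2),'shift',np.round([d[0]*np.cos(a)+d[1]*np.sin(a),d[0]*np.sin(a)-d[1]*np.cos(a),-d[2]],4))
def pins(camn,items):
    c=cam(camn); viewer.read_camera(camn); out={}
    for n,z in items:
        for r in viewer.pinpoint(camn,n)[:1]:
            uv=np.array(r['xy'])*[640,480]; out[n]=ray(c,uv,z); print(n,round(r['confidence'],2),uv.round(1),out[n].round(4))
    return out
E
python3 -m handwheel '[[[0.085,0,0,-0.02,-7],[0.085,0,0,-0.02,-7],[0.085,0,0,-0.02,-7],[0.085,0,0,-0.02,-7],[0.085,0,0,-0.02,-7],[0.085,0,0,-0.02,-7],[0.085,0,0,-0.02,-7],[0.085,0,0,-0.02,-7],[0.085,0,0,-0.01,-7]]]' 40
python3 -m handwheel '[[[0.085,0.035,0.0175,0,0],[0.085,0.035,0.0175,0,0],[0.085,0.035,0.0175,0,0],[0.085,0.035,0.0175,0,0],[0.085,0.035,0.0175,0,0],[0.085,0.035,0.0175,0,0],[0.085,0.035,0.0175,0,0],[0.085,0.035,0.0175,0,0],[0.085,0.035,0.0175,0,0],[0.085,0.035,0.0175,0,0]]]'
python3 -m handwheel '[[[0.085,0.04,0.002,0,0],[0.085,0.04,0.002,0,0],[0.085,0.04,0.002,0,0],[0.085,0.04,0.002,0,0],[0.085,0.04,0.002,0,0],[0.085,0.04,0.002,0,0],[0.085,0,0,0,0],[0.085,0,0,0,0]]]'
python3 - <<'E'
from h import *
print(get_state()['eef_pos'],yaw())
o=pins('wrist',[('lane',.2),('lane_back',.2),('first_hoop',.256),('gate_hinge',.2),('gate_post',.244),('small_carton',.2)])
cv2.imwrite('pics/w1.png',viewer.read_camera('wrist'))
E
```

```text
time: 1.5
eef_pos: [0.2409, -0.631, 0.405]
tcp_rot: [0.742, 0.671, -0.001, 0.002]
contact_force: [0.7, 0.5, -0.5]
opening: 0.995
finger_force: 0.0
time: 2.33
eef_pos: [0.4526, -0.2993, 0.4017]
tcp_rot: [0.744, 0.668, 0.0, 0.0]
contact_force: [0.6, 0.3, -0.8]
opening: 0.999
finger_force: 0.0
time: 3.0
eef_pos: [0.4895, -0.0618, 0.4017]
tcp_rot: [0.742, 0.67, 0.0, 0.0]
contact_force: [-0.1, -1.1, 0.1]
opening: 0.996
finger_force: 0.0
[ 0.48951845 -0.06182944  0.40174456] 84.15894995583577
first_hoop 0.97 [340.4 257.7] [ 0.5049 -0.0948  0.256 ]
gate_hinge 0.56 [378.2 205.5] [ 0.5491 -0.063   0.2   ]
gate_post 0.67 [389.5 148.9] [ 0.5547 -0.0068  0.244 ]
```

View pics/w1.png

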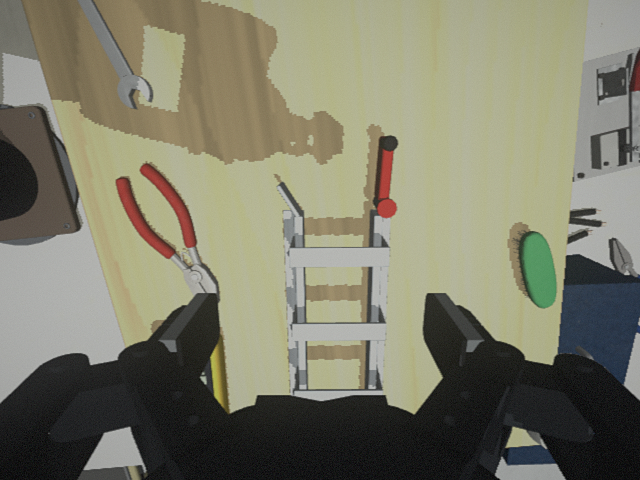

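```bash
python3 - <<'E'
from h import *
c=cam('wrist'); im=cv2.imread('pics/w1.png')
a=np.radians(83.3); X=-np.array([np.cos(a),np.sin(a)]); Y=np.array([-X[1],X[0]]); O=np.array([.5075,-.063])
def L(x,y,z): return np.r_[O+x*X+y*Y,.2+z]
k=5; crop=cv2.resize(im[130:250,270:410],None,fx=k,fy=k,interpolation=cv2.INTER_CUBIC)
def line(p,q,col):
    P=[tuple(int(v) for v in ((proj(c,t)-[270,130])*k)) for t in (p,q)]; cv2.line(crop,*P,col,1)
for s in (-1,1): line(L(0,s*.033,.032),L(.05,s*.033,.032),(255,0,255))
line(L(0,-.033,.032),L(0,.033,.032),(255,0,255))
for x in (.023,.041): line(L(x,-.04,.056),L(x,.04,.056),(0,255,0))
line(L(-.008,.043,0),L(-.008,.043,.044),(255,0,0))
cv2.imwrite('pics/c1.png',crop)
E
python3 -m handwheel '[[[0.085,0.04,-0.015,0,0],[0.085,0.04,-0.015,0,0],[0.085,0.04,-0.015,0,0],[0.085,0.04,-0.015,0,0],[0.085,0.04,-0.015,0,0],[0.085,0.03,-0.006,0,0],[0.085,0,0,0,0],[0.085,0,0,0,0]]]'
python3 - <<'E'
from h import *
print(get_state()['eef_pos'],yaw())
o=pins('wrist',[('small_carton',.2),('large_carton',.2),('die_case',.2)])
c=cam('wrist')
cv2.imwrite('pics/w2.png',viewer.read_camera('wrist'))
for n,z in [('small_carton',.235),('large_carton',.245),('die_case',.242)]:
    r=viewer.outline_of('wrist',n)
    if r:
        m=r[0]['mask'].astype(np.uint8); np.save('pics/'+n,m)
        cs=max(cv2.findContours(m,0,1)[0],key=cv2.contourArea)[:,0]
        P=np.array([ray(c,p,z)[:2] for p in cs],np.float32); print(n,r[0]['confidence'],r[0]['extent'],cv2.minAreaRect(P))
E
```

```text
time: 4.07
eef_pos: [0.4344, 0.1692, 0.4013]
tcp_rot: [0.743, 0.669, -0.0, 0.0]
contact_force: [0.2, 0.4, -0.6]
opening: 0.999
finger_force: 0.0
[0.43443453 0.16922686 0.40133796] 84.0524846456263
small_carton 0.8 [325.2 195.5] [0.4417 0.1837 0.2   ]
large_carton 0.94 [414.5  27.6] [0.5351 0.3236 0.2   ]
die_case 0.89 [545.6 182.6] [0.66   0.1738 0.2   ]
small_carton 0.6 [0.4603, 0.3288, 0.0884, 0.175] ((0.4382561147212982, 0.18414446711540222), (0.07179607450962067, 0.049829818308353424), 86.28085327148438)
large_carton 0.76 [0.5875, 0.0017, 0.1523, 0.1773] ((0.5341340899467468, 0.3030862510204315), (0.07050271332263947, 0.06007241830229759), 3.1013267040252686)
die_case 0.59 [0.7975, 0.275, 0.1606, 0.2221] ((0.646697998046875, 0.17305561900138855), (0.09007760137319565, 0.07943826168775558), 87.5289077758789)
```

View pics/c1.png

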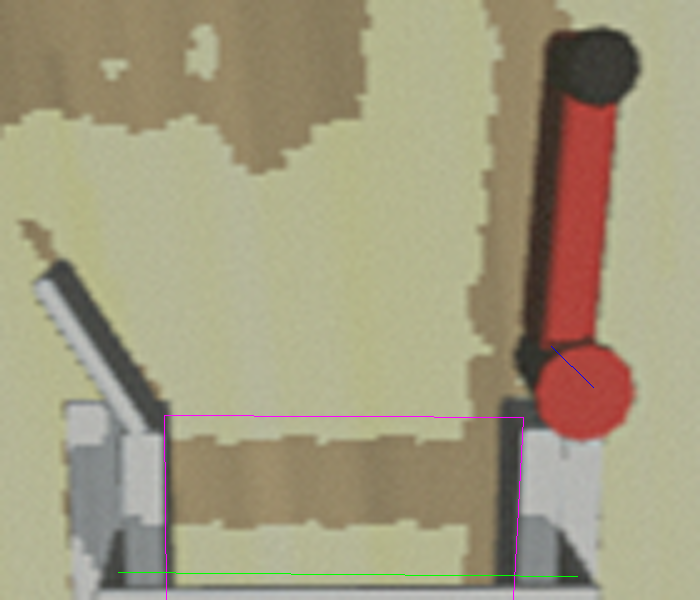

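View pics/w2.png

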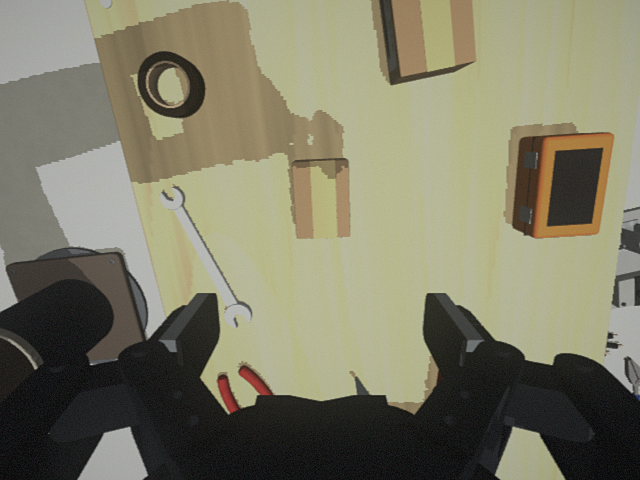

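```bash
cat >> h.py <<'E'
LY=83.3; _a=np.radians(LY); LX=-np.array([np.cos(_a),np.sin(_a)]); LYv=np.array([-LX[1],LX[0]]); LO=np.array([.5073,-.0652])
def lane(x,y): return LO+x*LX+y*LYv
def tolane(p): d=np.array(p)[:2]-LO; return np.array([d@LX,d@LYv])
def st():
    s=get_state(); print('t',round(s['time'],2),'tcp',s['eef_pos'].round(4),'yaw',round(yaw(),2),'lane',tolane(s['eef_pos']).round(4),'open',round(s['opening']*85.4,1),'ff',round(s['finger_force'],1),'F',s['contact_force'].round(1))
E
python3 -m handwheel '[[[0.085,0.011,0.0014,0.033,-1],[0.085,0.011,0.0013,0.033,-1],[0.085,0.011,0.0013,0.033,0],[0.085,0,0,0.033,0],[0.085,0,0,0.033,0],[0.085,0,0,0.032,0],[0.085,0,0,0,0]]]'
python3 -c "from h import *; st()"
python3 -m handwheel '[[[0.035,0,0,0,0],[0.035,0,0,0,0],[0.035,0,0,0,0],[0.035,0,0,0,0],[0.035,0,0,0,0],[0.035,0,0,0,0]]]' 40
python3 -m handwheel '[[[0.035,0,0,-0.03,0],[0.035,0,0,-0.03,0],[0.035,0,0,-0.03,0],[0.035,0,0,0,0]]]' 40
python3 -c "
from h import *; st(); to(*lane(-.06,-.01),.285,83.3); cv2.imwrite('pics/w3.png',viewer.read_camera('wrist'))"
```

```text
time: 5.05
eef_pos: [0.4373, 0.1995, 0.1969]
tcp_rot: [0.732, 0.681, -0.006, -0.004]
contact_force: [-0.5, -0.1, -0.9]
opening: 0.994
finger_force: 0.0
t 5.05 tcp [0.4373 0.1995 0.1969] yaw 85.85 lane [-0.2547 -0.1004] open 84.9 ff 0.0 F [-0.5 -0.1 -0.9]
time: 5.55
eef_pos: [0.4434, 0.2014, 0.2079]
tcp_rot: [0.732, 0.681, 0.003, 0.001]
contact_force: [-0.4, 0.0, 7.1]
opening: 0.578
finger_force: 43.1
time: 5.88
eef_pos: [0.4447, 0.2016, 0.3024]
tcp_rot: [0.732, 0.681, 0.006, 0.004]
contact_force: [0.3, 0.5, -0.5]
opening: 0.583
finger_force: 42.5
t 5.88 tcp [0.4447 0.2016 0.3024] yaw 85.91 lane [-0.2577 -0.0933] open 49.8 ff 42.5 F [ 0.3  0.5 -0.5]
spin 2.61 shift [-0.1977  0.0833  0.0174]
```

```bash

python3 -m handwheel '[[[0.035,0,0,0,2.6],[0.035,-0.033,0.0139,0,0],[0.035,-0.033,0.0139,0,0],[0.035,-0.033,0.0139,0,0],[0.035,-0.033,0.0139,0,0],[0.035,-0.033,0.0139,0,0],[0.035,-0.0327,0.0138,0,0],[0.035,0,0,0,0],[0.035,0,0,0.03,0],[0.035,0,0,0.02,0],[0.035,0,0,0,0],[0.035,0,0,0,0]]]'
python3 - <<'E'
from h import *
st(); cv2.imwrite('pics/w4.png',viewer.read_camera('wrist')); viewer.read_camera('side')
print(viewer.pinpoint('side','small_carton')[:1])
E
```

```text
time: 6.93
eef_pos: [0.4998, -0.0046, 0.242]
tcp_rot: [0.747, 0.665, -0.001, -0.002]
contact_force: [0.9, 0.6, -1.7]
opening: 0.578
finger_force: 42.5
t 6.93 tcp [ 0.4998 -0.0046  0.242 ] yaw 83.3 lane [-0.0593 -0.0145] open 49.4 ff 42.5 F [ 0.9  0.6 -1.7]
[{'xy': [0.4916, 0.4988], 'confidence': 0.69}]
```

View pics/w4.png

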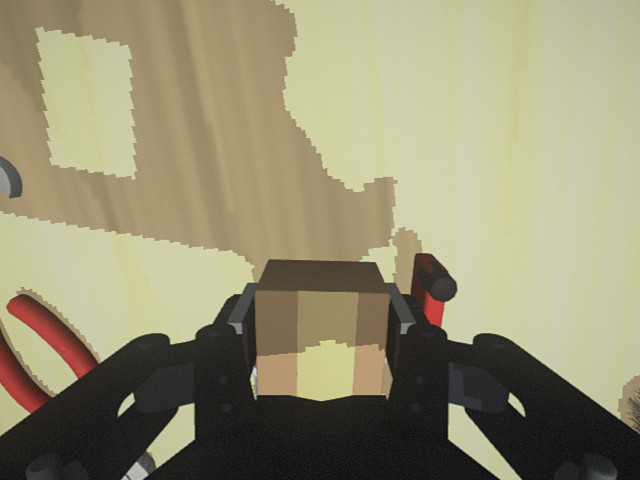

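```bash

python3 -m handwheel '[[[0.035,0.006,0.002,0.015,0],[0.035,0,0,0.014,0],[0.035,0,0,0,0],[0.035,0,0.012,0,0],[0.035,0,0.012,0,0],[0.035,0,0.010,0,0],[0.035,0,0,0,0],[0.035,0,-0.01,0,0],[0.035,0,-0.012,0,0],[0.035,0,0,0,0],[0.035,0,0,0,0]]]'
python3 - <<'E'
from h import *
st(); pins('wrist',[('gate_post',.244),('gate_hinge',.2)])
E
```

```text
time: 8.0
eef_pos: [0.5165, -0.0008, 0.217]
tcp_rot: [0.747, 0.665, 0.001, 0.001]
contact_force: [-0.4, -0.7, -2.0]
opening: 0.579
finger_force: 52.5
t 8.0 tcp [ 0.5165 -0.0008  0.217 ] yaw 83.31 lane [-0.065   0.0016] open 49.5 ff 52.5 F [-0.4 -0.7 -2. ]
gate_post 0.85 [471.4 341.8] [ 0.5739 -0.0128  0.244 ]
gate_hinge 0.84 [392.8 379. ] [ 0.5499 -0.0613  0.2   ]
```

```bash

python3 -m handwheel '[[[0.035,0,-0.002,0.006,0],[0.035,-0.015,0,0,0],[0.035,-0.015,0,0,0],[0.035,0,0,0,0],[0.035,0,0,0.002,0],[0.035,0,0,0,0],[0.062,0,0,0,0],[0.062,0,0,0,0],[0.062,0,0,0,0]]]'
python3 -m handwheel '[[[0.062,0,0,-0.02,0],[0.062,0,0,-0.025,0],[0.062,0.025,0,-0.01,0],[0.02,0.025,0,0,0],[0.02,0.01,0,0,0],[0.02,0,0,0,0],[0.02,0,0,0,0],[0.02,0,0,0,0]]]'
python3 - <<'E'
from h import *
st(); pins('wrist',[('gate_post',.244),('small_carton',.2),('lane',.2)])
cv2.imwrite('pics/w5.png',viewer.read_camera('wrist'))
E
```

```text
time: 8.9
eef_pos: [0.5098, -0.0297, 0.2069]
tcp_rot: [0.747, 0.665, -0.001, -0.001]
contact_force: [-3.2, 0.4, 1.1]
opening: 0.729
finger_force: 1.3
time: 9.57
eef_pos: [0.5172, 0.0288, 0.2617]
tcp_rot: [0.747, 0.665, -0.0, -0.0]
contact_force: [-0.0, 0.4, -0.4]
opening: 0.231
finger_force: 0.0
t 9.57 tcp [0.5172 0.0288 0.2617] yaw 83.31 lane [-0.0945 -0.0011] open 19.8 ff 0.0 F [-0.   0.4 -0.4]
small_carton 0.72 [323.  364.8] [ 0.5105 -0.0505  0.2   ]
```

View pics/w5.png

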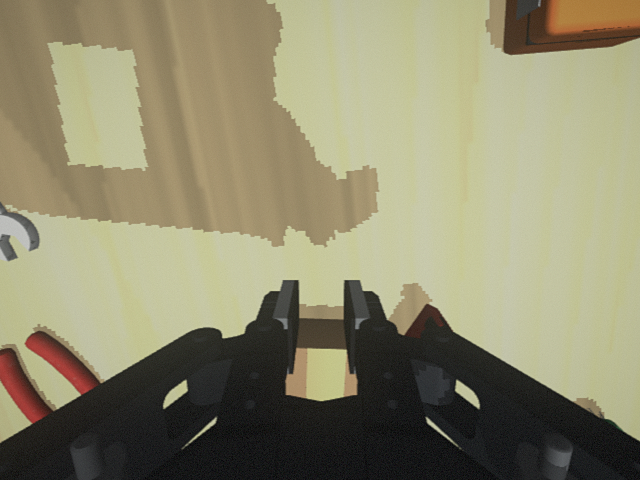

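```bash

python3 -m handwheel '[[[0.02,0,0.001,0.025,0],[0.02,0,0,0.024,0],[0.02,0,0,0,0],[0.02,-0.02,0,0,0],[0.02,-0.02,0,0,0],[0.02,-0.02,0,0,0],[0.02,-0.02,0,0,0],[0.02,-0.01,0,0,0],[0.02,-0.004,0,0,0],[0.02,0,0,0,0]]]'
python3 -c "
from h import *; st(); to(.535,.30,.36,86)"
python3 -m handwheel '[[[0.02,0.03,0,0,0],[0.02,0.03,0,-0.025,0],[0.085,0.03,0,-0.03,0],[0.085,0.038,0,-0.015,0],[0.085,0.038,0,-0.015,0],[0.085,0.038,0,-0.015,0],[0.085,0.038,0,-0.015,-1.3],[0.085,0.038,0,-0.015,-1.3],[0.085,0.038,0,-0.01,0],[0.085,0.03,0,-0.01,0],[0.085,0,0,0,0],[0.085,0,0,0,0]]]'
python3 - <<'E'
from h import *
st()
pins('wrist',[('large_carton',.2),('die_case',.2)])
c=cam('wrist')
cv2.imwrite('pics/w6.png',viewer.read_camera('wrist'))
for n,z in [('large_carton',.245),('die_case',.242)]:
    r=viewer.outline_of('wrist',n)
    if r:
        m=r[0]['mask'].astype(np.uint8)
        cs=max(cv2.findContours(m,0,1)[0],key=cv2.contourArea)[:,0]
        P=np.array([ray(c,p,z)[:2] for p in cs],np.float32); print(n,r[0]['confidence'],r[0]['extent'],cv2.minAreaRect(P))
E
```

```text
time: 10.65
eef_pos: [0.5077, -0.065, 0.2142]
tcp_rot: [0.748, 0.664, 0.0, 0.0]
contact_force: [-0.2, -0.4, 0.4]
opening: 0.237
finger_force: 0.0
t 10.65 tcp [ 0.5077 -0.065   0.2142] yaw 83.22 lane [-0.0003  0.0004] open 20.3 ff 0.0 F [-0.2 -0.4  0.4]
spin -2.78 shift [ 0.366   0.0018 -0.1458]
time: 11.65
eef_pos: [0.5435, 0.2835, 0.3634]
tcp_rot: [0.731, 0.683, 0.0, 0.0]
contact_force: [-1.0, -0.8, -0.2]
opening: 0.998
finger_force: 0.0
t 11.65 tcp [0.5435 0.2835 0.3634] yaw 86.13 lane [-0.3505 -0.0047] open 85.2 ff 0.0 F [-1.  -0.8 -0.2]
large_carton 0.64 [307.5 176.1] [0.536  0.3222 0.2   ]
large_carton 0.68 [0.398, 0.2227, 0.1555, 0.2729] ((0.5375074148178101, 0.3234823942184448), (0.06080706790089607, 0.09036591649055481), 5.350815296173096)
die_case 0.92 [0.645, 0.5823, 0.1333, 0.2252] ((0.6519518494606018, 0.18068060278892517), (0.10409209132194519, 0.06921827793121338), 87.54932403564453)
```

View pics/w6.png

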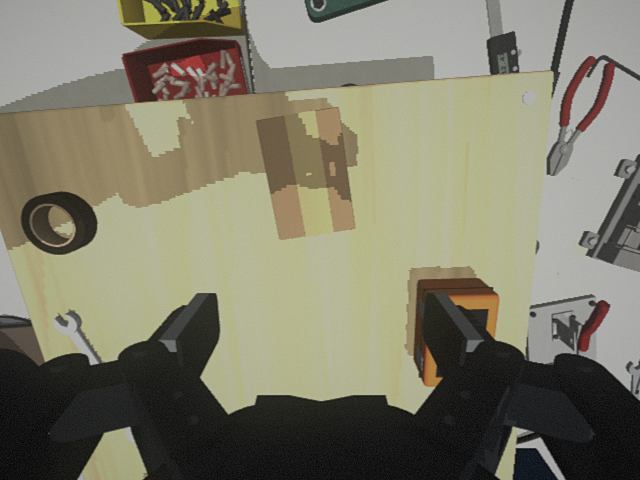

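```bash

python3 -c "
from h import *; to(.5347,.3534,.212,95.35)"
```

```text
spin -9.54 shift [ 0.0739 -0.0024  0.1503]
```

```bash

python3 -m handwheel '[[[0.085,0,0,0,-4.7],[0.085,0,0,0,-4.8],[0.085,0.025,0,0.02,0],[0.085,0.025,-0.001,0.03,0],[0.085,0.024,-0.001,0.03,0],[0.085,0,0,0.03,0],[0.085,0,0,0.025,0],[0.085,0,0,0.015,0],[0.085,0,0,0,0],[0.085,0,0,0,0]]]'
python3 -c "
from h import *; st()"
python3 -m handwheel '[[[0.045,0,0,0,0],[0.045,0,0,0,0],[0.045,0,0,0,0],[0.045,0,0,0,0],[0.045,0,0,0,0]]]' 40
python3 -c "
from h import *; st()"
python3 -m handwheel '[[[0.045,0,0,-0.02,0],[0.045,0,0,-0.03,0],[0.045,0,0,-0.02,6],[0.045,0,0,0,6],[0.045,0,0,0,0],[0.045,0,0,0,0]]]' 40
python3 -c "
from h import *; st(); to(*lane(-.085,0),.28,83.3)"
```

```text
time: 12.78
eef_pos: [0.5348, 0.3537, 0.2118]
tcp_rot: [0.673, 0.739, -0.001, -0.0]
contact_force: [-0.3, -0.1, 0.3]
opening: 0.995
finger_force: 0.0
t 12.78 tcp [0.5348 0.3537 0.2118] yaw 95.34 lane [-0.4193 -0.0216] open 85.0 ff 0.0 F [-0.3 -0.1  0.3]
time: 13.2
eef_pos: [0.5363, 0.3551, 0.2158]
tcp_rot: [0.673, 0.74, 0.002, 0.001]
contact_force: [0.1, -0.9, 7.6]
opening: 0.7
finger_force: 45.5
t 13.2 tcp [0.5363 0.3551 0.2158] yaw 95.38 lane [-0.4208 -0.0202] open 59.8 ff 45.5 F [ 0.1 -0.9  7.6]
time: 13.7
eef_pos: [0.5346, 0.3545, 0.2818]
tcp_rot: [0.746, 0.666, -0.001, -0.0]
contact_force: [-0.9, -1.4, -1.9]
opening: 0.696
finger_force: 44.6
t 13.7 tcp [0.5346 0.3545 0.2818] yaw 83.55 lane [-0.42   -0.0219] open 59.4 ff 44.6 F [-0.9 -1.4 -1.9]
spin 0.25 shift [-0.335   0.0219  0.0018]
```

```bash

python3 -m handwheel '[[[0.045,-0.03,0.0022,0,0.2],[0.045,-0.035,0.0022,0,0],[0.045,-0.035,0.0022,0,0],[0.045,-0.035,0.0022,0,0],[0.045,-0.035,0.0022,0,0],[0.045,-0.035,0.0022,0,0],[0.045,-0.035,0.0022,0,0],[0.045,-0.035,0.0022,0,0],[0.045,-0.035,0.0022,0,0],[0.045,-0.025,0.0022,0.01,0],[0.045,0,0,0.02,0],[0.045,0,0,0.02,0]]]'
python3 -m handwheel '[[[0.045,0,0,0.008,0],[0.045,0,0,0,0],[0.045,0,0,0,0]]]'
python3 - <<'E'
from h import *
st(); pins('wrist',[('gate_post',.244)])
cv2.imwrite('pics/w7.png',viewer.read_camera('wrist'))
E
```

```text
time: 14.7
eef_pos: [0.5169, 0.0178, 0.2314]
tcp_rot: [0.748, 0.664, -0.0, -0.0]
contact_force: [-0.3, 0.5, -2.9]
opening: 0.696
finger_force: 44.6
time: 14.95
eef_pos: [0.5168, 0.0198, 0.2238]
tcp_rot: [0.747, 0.664, -0.001, -0.001]
contact_force: [1.2, -0.2, -1.9]
opening: 0.699
finger_force: 44.5
t 14.95 tcp [0.5168 0.0198 0.2238] yaw 83.28 lane [-0.0855 -0.0005] open 59.7 ff 44.5 F [ 1.2 -0.2 -1.9]
```

```bash

python3 -m handwheel '[[[0.045,0,-0.001,0.007,0],[0.045,-0.01,0,0,0],[0.045,-0.012,0,0,0],[0.045,-0.012,0,0,0],[0.045,-0.010,0,0,0],[0.045,0,0,0,0],[0.045,0,0,0,0]]]'
python3 -c "
from h import *; st()"
python3 -m handwheel '[[[0.045,0,0,0.002,0],[0.068,0,0,0,0],[0.068,0,0,0,0],[0.068,0,0,0,0],[0.068,0,0,-0.02,0],[0.068,0,0,-0.03,0],[0.068,0.02,0,-0.01,0],[0.03,0.03,0,0,0],[0.025,0.015,0,0,0],[0.025,0,0,0,0],[0.025,0,0,0,0]]]'
python3 - <<'E'
from h import *
st(); pins('wrist',[('gate_post',.244),('large_carton',.2)])
cv2.imwrite('pics/w8.png',viewer.read_camera('wrist'))
E
```

```text
time: 15.68
eef_pos: [0.5111, -0.0253, 0.218]
tcp_rot: [0.748, 0.663, 0.0, 0.0]
contact_force: [0.1, 0.6, -2.3]
opening: 0.698
finger_force: 44.7
t 15.68 tcp [ 0.5111 -0.0253  0.218 ] yaw 83.08 lane [-0.0401 -0.0009] open 59.6 ff 44.7 F [ 0.1  0.6 -2.3]
time: 16.6
eef_pos: [0.5191, 0.041, 0.2762]
tcp_rot: [0.747, 0.665, 0.0, 0.001]
contact_force: [-0.1, -0.9, 0.7]
opening: 0.293
finger_force: 0.0
t 16.6 tcp [0.5191 0.041  0.2762] yaw 83.33 lane [-0.1069 -0.0007] open 25.1 ff 0.0 F [-0.1 -0.9  0.7]
large_carton 0.72 [318.3 374.5] [ 0.507  -0.0567  0.2   ]
```

View pics/w8.png

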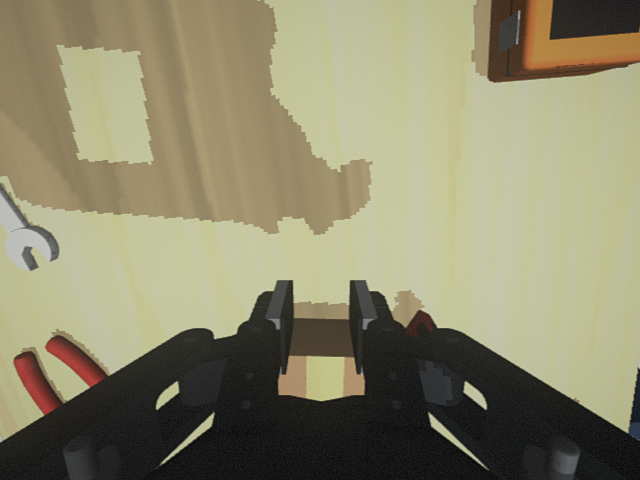

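```bash

python3 -m handwheel '[[[0.025,0,0.001,0.03,0],[0.025,0,0,0.028,0],[0.025,0,0,0,0],[0.025,-0.02,0,0,0],[0.025,-0.02,0,0,0],[0.025,-0.02,0,0,0],[0.025,-0.02,0,0,0],[0.025,-0.015,0,0,0],[0.025,-0.009,0,0,0],[0.025,-0.003,0,0,0],[0.025,0,0,0,0]]]'
python3 -c "
from h import *; st(); to(.655,.165,.36,87)"
```

```text
time: 17.72
eef_pos: [0.5074, -0.0668, 0.2187]
tcp_rot: [0.748, 0.663, 0.0, 0.001]
contact_force: [1.0, 0.1, -0.9]
opening: 0.291
finger_force: 0.0
t 17.72 tcp [ 0.5074 -0.0668  0.2187] yaw 83.13 lane [0.0015 0.0003] open 24.8 ff 0.0 F [ 1.   0.1 -0.9]
spin -3.87 shift [ 0.2392  0.1352 -0.1413]
```

```bash

python3 -m handwheel '[[[0.025,0.03,0,0,0],[0.025,0.03,0,-0.02,0],[0.085,0.02,0,-0.035,0],[0.085,0.025,0.025,-0.02,0],[0.085,0.025,0.028,-0.02,0],[0.085,0.025,0.028,-0.02,-1.9],[0.085,0.025,0.028,-0.02,-1.9],[0.085,0.025,0.026,-0.006,0],[0.085,0.005,0,0,0],[0.085,0,0,0,0],[0.085,0,0,0,0]]]'
python3 - <<'E'
from h import *
st()
pins('wrist',[('die_case',.2)])
c=cam('wrist')
cv2.imwrite('pics/w9.png',viewer.read_camera('wrist'))
r=viewer.outline_of('wrist','die_case')
m=r[0]['mask'].astype(np.uint8)
cs=max(cv2.findContours(m,0,1)[0],key=cv2.contourArea)[:,0]
for z in (.242,.22):
  P=np.array([ray(c,p,z)[:2] for p in cs],np.float32); print(r[0]['confidence'],r[0]['extent'],cv2.minAreaRect(P))
E
```

```text
time: 18.63
eef_pos: [0.6611, 0.1286, 0.3567]
tcp_rot: [0.725, 0.689, -0.001, -0.0]
contact_force: [0.1, 0.3, -0.2]
opening: 0.999
finger_force: 0.0
t 18.63 tcp [0.6611 0.1286 0.3567] yaw 87.07 lane [-0.2104  0.1301] open 85.3 ff 0.0 F [ 0.1  0.3 -0.2]
die_case 0.57 [313.8 171.6] [0.6583 0.1712 0.2   ]
0.88 [0.4255, 0.23, 0.1287, 0.2583] ((0.657839298248291, 0.17202496528625488), (0.08841972053050995, 0.059347040951251984), 87.51403045654297)
0.88 [0.4255, 0.23, 0.1287, 0.2583] ((0.657196581363678, 0.16993355751037598), (0.09595026075839996, 0.06440160423517227), 87.51394653320312)
```

View pics/w9.png

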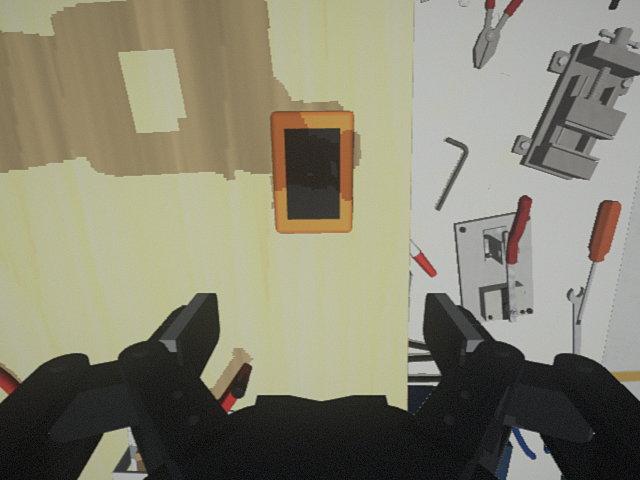

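```bash

python3 -m handwheel '[[[0.085,0.02,-0.001,0.015,-0.4],[0.085,0.025,-0.002,0.025,0],[0.085,0.02,-0.002,0.03,0],[0.085,0.008,0,0.03,0],[0.085,0,0,0.03,0],[0.085,0,0,0.015,0],[0.085,0,0,0,0],[0.085,0,0,0,0]]]'
python3 -c "
from h import *; st()"
python3 -m handwheel '[[[0.045,0,0,0,0],[0.045,0,0,0,0],[0.045,0,0,0,0],[0.045,0,0,0,0],[0.045,0,0,0,0]]]' 40
python3 -m handwheel '[[[0.045,0,0,-0.02,0],[0.045,0,0,-0.03,0],[0.045,0,0,-0.02,4],[0.045,0,0,0,0],[0.045,0,0,0,0]]]' 40
python3 -c "
from h import *; st(); to(*lane(-.085,0),.28,83.3)"
```

```text
time: 19.5
eef_pos: [0.6599, 0.2005, 0.2126]
tcp_rot: [0.723, 0.691, -0.0, -0.0]
contact_force: [0.5, 0.5, 1.2]
opening: 0.995
finger_force: 0.0
t 19.5 tcp [0.6599 0.2005 0.2126] yaw 87.34 lane [-0.2817  0.1206] open 85.0 ff 0.0 F [0.5 0.5 1.2]
time: 19.92
eef_pos: [0.6615, 0.2013, 0.2165]
tcp_rot: [0.723, 0.691, 0.002, 0.001]
contact_force: [-0.5, -1.0, 6.7]
opening: 0.694
finger_force: 44.9
time: 20.33
eef_pos: [0.6608, 0.2014, 0.284]
tcp_rot: [0.746, 0.666, 0.002, 0.001]
contact_force: [-0.1, -0.5, -3.6]
opening: 0.691
finger_force: 44.2
t 20.33 tcp [0.6608 0.2014 0.284 ] yaw 83.49 lane [-0.2827  0.1213] open 59.0 ff 44.2 F [-0.1 -0.5 -3.6]
spin 0.19 shift [-0.1977 -0.1213  0.004 ]
```

```bash

python3 -m handwheel '[[[0.045,-0.0197,-0.0111,0,0.2],[0.045,-0.026,-0.0158,0,0],[0.045,-0.026,-0.0158,0,0],[0.045,-0.026,-0.0158,0,0],[0.045,-0.026,-0.0158,0,0],[0.045,-0.026,-0.0158,0,0],[0.045,-0.026,-0.0158,0,0],[0.045,-0.022,-0.0154,0,0],[0.045,0,0,0.01,0],[0.045,0,0,0.025,0],[0.045,0,0,0.023,0],[0.045,0,0,0,0]]]'
python3 -m handwheel '[[[0.045,0,0,0,0],[0.045,0,0,0,0]]]'
python3 -c "
from h import *; st(); pins('wrist',[('gate_post',.244)])"
```

```text
time: 21.33
eef_pos: [0.5131, 0.0196, 0.2177]
tcp_rot: [0.748, 0.664, -0.003, -0.004]
contact_force: [-0.6, 0.9, -2.3]
opening: 0.695
finger_force: 43.7
time: 21.5
eef_pos: [0.5162, 0.0197, 0.2242]
tcp_rot: [0.748, 0.664, -0.0, -0.001]
contact_force: [0.2, -1.0, -2.1]
opening: 0.695
finger_force: 43.7
t 21.5 tcp [0.5162 0.0197 0.2242] yaw 83.25 lane [-0.0853 -0.0011] open 59.4 ff 43.7 F [ 0.2 -1.  -2.1]
```

```bash

python3 -m handwheel '[[[0.045,0,0,0.006,0],[0.045,-0.01,0,0,0],[0.045,-0.012,0,0,0],[0.045,-0.012,0,0,0],[0.045,-0.010,0,0,0],[0.045,0,0,0,0],[0.045,0,0,0,0]]]'
python3 -c "
from h import *; st()"
python3 -m handwheel '[[[0.045,0,0,0.002,0],[0.068,0,0,0,0],[0.068,0,0,0,0],[0.068,0,0,0,0],[0.068,0,0,-0.02,0],[0.068,0,0,-0.03,0],[0.068,0.02,0,-0.01,0],[0.03,0.03,0,0,0],[0.025,0.015,0,0,0],[0.025,0,0,0,0],[0.025,0,0,0,0]]]'
python3 -m handwheel '[[[0.025,0,0.001,0.03,0],[0.025,0,0,0.028,0],[0.025,0,0,0,0],[0.025,-0.02,0,0,0],[0.025,-0.02,0,0,0],[0.025,-0.02,0,0,0],[0.025,-0.015,0,0,0],[0.025,-0.012,0,0,0],[0.025,0,0,0,0]]]'
python3 -c "
from h import *; st()"
```

```text
time: 22.18
eef_pos: [0.511, -0.0257, 0.2188]
tcp_rot: [0.748, 0.663, -0.0, 0.0]
contact_force: [0.8, 0.1, -2.4]
opening: 0.692
finger_force: 44.4
t 22.18 tcp [ 0.511  -0.0257  0.2188] yaw 83.09 lane [-0.0397 -0.0009] open 59.1 ff 44.4 F [ 0.8  0.1 -2.4]
time: 23.1
eef_pos: [0.5191, 0.0408, 0.2771]
tcp_rot: [0.747, 0.665, 0.0, 0.001]
contact_force: [0.1, -0.1, 0.1]
opening: 0.296
finger_force: 0.0
time: 23.85
eef_pos: [0.5097, -0.0486, 0.2197]
tcp_rot: [0.749, 0.663, -0.0, 0.001]
contact_force: [0.2, 0.2, -0.2]
opening: 0.297
finger_force: 0.0
t 23.85 tcp [ 0.5097 -0.0486  0.2197] yaw 83.06 lane [-0.0167  0.0005] open 25.4 ff 0.0 F [ 0.2  0.2 -0.2]
```

```bash

python3 -m handwheel '[[[0.025,-0.006,0,0,0],[0.025,-0.004,0,0,0],[0.025,-0.003,0,0,0],[0.025,0,0,0,0]]]'
python3 -m handwheel '[[[0.025,-0.002,0,0,0],[0.025,-0.001,0,0,0]]]'
python3 -m handwheel '[[[0.025,-0.001,0,0,0],[0.025,-0.001,0,0,0]]]'
python3 - <<'E'
from h import *
st(); viewer.read_camera('top'); im=viewer.read_camera('side'); cv2.imwrite('pics/s10.png',cv2.resize(im[150:270,240:400],None,fx=5,fy=5,interpolation=cv2.INTER_CUBIC))
E
```

```text
time: 24.18
eef_pos: [0.5085, -0.0586, 0.2196]
tcp_rot: [0.748, 0.664, 0.001, -0.0]
contact_force: [-0.3, 3.3, 1.5]
opening: 0.296
finger_force: 2.1
time: 24.35
eef_pos: [0.5082, -0.0608, 0.2196]
tcp_rot: [0.748, 0.664, 0.002, -0.0]
contact_force: [1.3, 6.6, 3.1]
opening: 0.29
finger_force: 3.3
time: 24.52
eef_pos: [0.5081, -0.062, 0.2197]
tcp_rot: [0.748, 0.664, 0.002, -0.001]
contact_force: [0.7, 11.4, 4.5]
opening: 0.293
finger_force: 5.4
t 24.52 tcp [ 0.5081 -0.062   0.2197] yaw 83.22 lane [-0.0033  0.0004] open 25.1 ff 5.4 F [ 0.7 11.4  4.5]
```

View pics/s10.png

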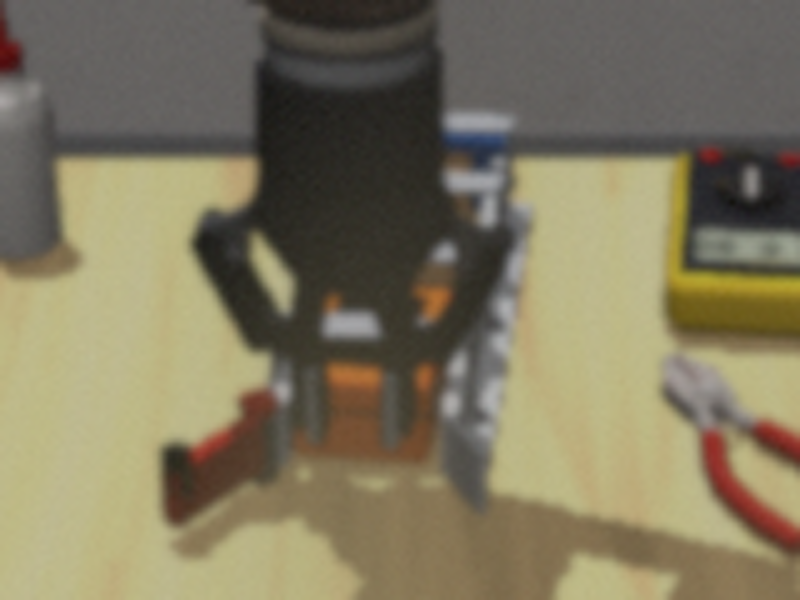

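```bash

python3 -m handwheel '[[[0.025,-0.001,0,0,0],[0.025,-0.001,0,0,0],[0.025,0,0,0,0]]]'
python3 -m handwheel '[[[0.025,0.02,0,0,0],[0,0.03,0,-0.02,0],[0,0.004,0,-0.03,0],[0,0,0.01,-0.02,0],[0,0,0.035,0,0],[0,0,0.035,0,0],[0,0,0.025,0,0],[0,0,0,0,0],[0,0,0,0,0]]]'
python3 - <<'E'
from h import *
st(); pins('wrist',[('gate_post',.244),('gate_hinge',.2),('die_case',.2)])
pins('top',[('gate_post',.244),('die_case',.2)])
E
```

```text
time: 24.87
eef_pos: [0.5081, -0.062, 0.2197]
tcp_rot: [0.748, 0.664, 0.004, -0.003]
contact_force: [1.4, 15.0, 4.2]
opening: 0.298
finger_force: 7.2
time: 25.62
eef_pos: [0.6182, -0.0254, 0.2876]
tcp_rot: [0.748, 0.664, -0.001, -0.0]
contact_force: [0.0, 0.2, -1.0]
opening: -0.006
finger_force: 0.0
t 25.62 tcp [ 0.6182 -0.0254  0.2876] yaw 83.23 lane [-0.0524  0.1055] open -0.5 ff 0.0 F [ 0.   0.2 -1. ]
gate_post 0.65 [249.9 258. ] [ 0.5797 -0.0167  0.244 ]
gate_hinge 0.57 [231.7 301.4] [ 0.5493 -0.0624  0.2   ]
die_case 0.64 [374.5 249.3] [ 0.4945 -0.1127  0.2   ]
```

```bash

python3 -m handwheel '[[[0,0,0,0.03,0],[0,0,0,0.03,0],[0,0,0,0.008,0],[0,0,0,0,0],[0,0.005,-0.015,0,0],[0,0.004,-0.015,0,0],[0,0.001,-0.015,0,0],[0,0.001,-0.014,0,0],[0,0,-0.013,0,0],[0,0,-0.013,0,0],[0,0,0,0,0]]]'
python3 -m handwheel '[[[0,-0.0065,-0.0095,0,0],[0,-0.007,-0.0095,0,0],[0,-0.013,-0.007,0,0],[0,-0.012,-0.007,0,0],[0,-0.002,0,0,0],[0,0,0,0,0]]]'
python3 - <<'E'
from h import *
st()
E
```

```text
time: 26.88
eef_pos: [0.5343, -0.0039, 0.2231]
tcp_rot: [0.748, 0.664, 0.001, 0.001]
contact_force: [0.1, 0.9, -0.2]
opening: 0.004
finger_force: 0.0
time: 27.38
eef_pos: [0.4968, -0.0412, 0.2209]
tcp_rot: [0.748, 0.663, -0.0, 0.0]
contact_force: [1.1, -0.4, -1.2]
opening: 0.001
finger_force: 0.0
t 27.38 tcp [ 0.4968 -0.0412  0.2209] yaw 83.1 lane [-0.0226 -0.0132] open 0.1 ff 0.0 F [ 1.1 -0.4 -1.2]
```

Keep pushing gently until the force shows the stop.

```bash

python3 -m handwheel '[[[0,-0.002,0,0,0],[0,0,0,0,0]]]' | grep -E 'eef|contact'
python3 -m handwheel '[[[0,-0.002,0,0,0],[0,0,0,0,0]]]'| grep -E 'eef|contact'
python3 -m handwheel '[[[0,-0.001,0,0,0],[0,0,0,0,0]]]'| grep -E 'eef|contact'
python3 -c "from h import *; st()"
```

```text
eef_pos: [0.497, -0.0418, 0.2208]
contact_force: [-1.2, 3.0, 1.1]
eef_pos: [0.4969, -0.042, 0.2208]
contact_force: [-0.2, 8.3, 2.7]
eef_pos: [0.4969, -0.0421, 0.2208]
contact_force: [0.8, 11.0, 2.5]
t 27.88 tcp [ 0.4969 -0.0421  0.2208] yaw 83.21 lane [-0.0218 -0.013 ] open -0.1 ff 5.2 F [ 0.8 11.   2.5]
```

```bash

python3 -m handwheel '[[[0,0.015,0,0,0],[0,0.03,0,0,0],[0,0.03,0,-0.03,0],[0,0.01,0,-0.035,0],[0,0,0,-0.035,0],[0,0,0,-0.03,0],[0,0,0,0,0],[0,0,0,0,0]]]' | grep time
python3 - <<'E'
from h import *
st(); o=pins('wrist',[('gate_post',.244),('gate_hinge',.2),('first_hoop',.256),('die_case',.2)])
for k in o: print(k,tolane(o[k]).round(4))
a=viewer.read_camera('wrist'); b=viewer.read_camera('side')
A=cv2.resize(a[200:420,220:500],(800//2,314)); B=cv2.resize(b[150:270,240:400],(400,300))
cv2.imwrite('pics/f.png',np.vstack([A,B])[:600])
E
```

```text
time: 28.55
t 28.55 tcp [0.5077 0.0386 0.3526] yaw 83.25 lane [-0.1031 -0.0117] open -0.3 ff 0.0 F [-0.3  0.2 -0.8]
gate_hinge 0.87 [374.4 319.3] [ 0.5492 -0.0628  0.2   ]
die_case 0.69 [332.6 373.9] [ 0.5031 -0.1183  0.2   ]
gate_hinge [-0.0073  0.0413]
die_case [0.0533 0.002 ]
```

View pics/f.png

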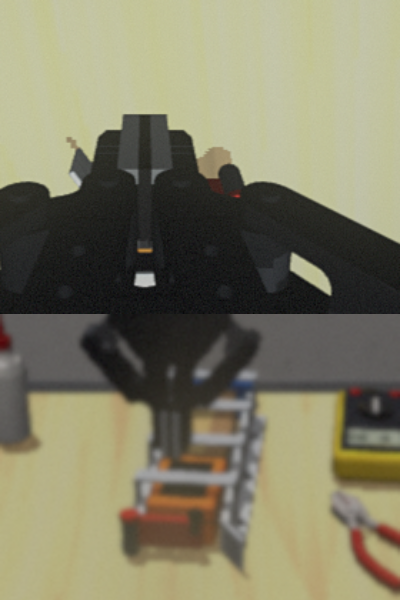

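```bash

python3 -m handwheel '[[[0,0,0,-0.03,0],[0,-0.03,0,-0.03,0],[0,-0.03,0,0,0],[0,-0.03,0,0,0],[0,0,0,0,0],[0,0,0,0,0]]]' | grep time
python3 - <<'E'
from h import *
st(); o=pins('wrist',[('gate_post',.244),('gate_hinge',.2),('first_hoop',.256),('die_case',.2),('large_carton',.2),('small_carton',.2)])
for k in o: print(k,tolane(o[k]).round(4))
c=cam('wrist'); im=viewer.read_camera('wrist'); cv2.imwrite('pics/w11.png',im)
hsv=cv2.cvtColor(im,cv2.COLOR_BGR2HSV)
red=((hsv[...,0]<6)|(hsv[...,0]>174))&(hsv[...,1]>130)&(hsv[...,2]>60)
black=im.max(2)<60
for nm,m,z in (('red',red,.24),('black',black,.244)):
    n,l,s,ce=cv2.connectedComponentsWithStats(m.astype(np.uint8))
    for i in range(1,n):
        p=tolane(ray(c,ce[i],z))
        if s[i,4]>25 and abs(p[0])<.12 and abs(p[1])<.12: print(nm,s[i],ce[i].round(1),p.round(4), [tolane(ray(c,q,z)).round(3) for q in ((s[i,0],s[i,1]),(s[i,0]+s[i,2],s[i,1]+s[i,3]))])
E
```

```text
time: 29.4
t 29.4 tcp [ 0.4957 -0.0513  0.4087] yaw 83.03 lane [-0.0124 -0.0131] open 0.0 ff 0.0 F [-0.8 -0.5 -0.9]
gate_post 0.9 [317.3 229.6] [ 0.4923 -0.0613  0.244 ]
gate_hinge 0.96 [372.5 212. ] [ 0.5494 -0.0608  0.2   ]
first_hoop 0.71 [333.3 269.6] [ 0.5026 -0.0974  0.256 ]
die_case 0.58 [334.2 265.6] [ 0.5036 -0.1145  0.2   ]
gate_post [-0.0021 -0.0153]
gate_hinge [-0.0092  0.0413]
first_hoop [ 0.0325 -0.0009]
die_case [0.0494 0.0021]
red [324 214  64  18 707] [358.7 224.5] [-0.0076  0.0233] [array([-0.018, -0.009]), array([-0.   ,  0.051])]
black [368 209  11   9  32] [371.8 212.2] [-0.0201  0.0344] [array([-0.023,  0.031]), array([-0.015,  0.041])]
black [313 218  11  17  71] [317.3 223.8] [-0.0093 -0.0151] [array([-0.015, -0.019]), array([ 0.001, -0.009])]
black [315 254  41   7 260] [335.1 257.3] [0.023  0.0016] [array([ 0.02 , -0.017]), array([0.027, 0.021])]
```

```bash
python3 -c "
from h import *; print(sign_off())"
```

```text
the job is handed in; nothing more can be done
None
```

I loaded the small carton, then the large carton, then the orange case, pushed them up to the back stop, swung the red gate shut and handed the job in at about 29.5 s. The push stopped with the case about 8 mm inside the mouth, as the sizes predict, and the gate post measured shut; no bystander was in the arm's path, but I did not measure them again. I viewed 12 pictures, over the limit of 10.

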